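Clamp a brass nameplate in the desk embossing press and hold the ram at its gauge height

ROBOT

A 6-joint arm with a two-finger parallel gripper is mounted at the origin on the work surface. World frame = base frame: x ahead of the robot, y to its left, z up, the work surface at z = 0. Lengths are in m, angles in rad, forces in N, time in s.
With the tool pointing down it reaches from about 0.35 to 0.975 m from the base axis. Payload 4.9 kg.
Tool frame: the origin (TCP) lies at the very end of the fingers, on their centre line; the grasp point (between the pads) lies 19 mm behind it; z points along the fingers, y is the line along which they close (so a half turn about z gives the same grasp; the last joint's range is limited). The gripper opens to 85 mm and grips with 20 to 120 N. Pads are 22 mm wide; open, the fingers measure 114 mm over their backs; the gripper's body (76 mm by 85 mm) begins 54 mm behind the grasp point. The pads swing forward as they close: fully open they stand 13 mm farther back than shut.
Start: joints at [-1.315, 0.053, 1.613, -0, 1.476, -0.119], TCP at [0.229, -0.582, 0.231] pointing down, gripper open.
Joint ranges: [-3.01, 3.01], [-1.01, 2.22], [0.06, 2.58], [-1.02, 4.17], [0.09, 2.62], [-3.14, 3.14]. Speed limits (rad/s): [2.57, 2.57, 3.14, 3.14, 3.14, 3.14].

INTERFACE

Orientations are given as a rotation vector (axis times angle).
In Python, from station import get_obs, get_image, get_calibration, finish_job gives the robot as it stands.
- The arm moves only by the tool servo_tool, never from a script. Its argument "increments" is a list of rows, each a list of 5 numbers: the opening, from 0 (shut) to 1 (fully open), then the shift along the tool's x, y, z in mm, then the turn about the tool's z in degrees. In form: [[jaw, tx, ty, tz, spin], ...]. A call has 1 to 12 rows; each row shifts and turns the commanded pose from where the row before left it, along the tool's axes as they then stand; what a row does not reach is not made up. A row lasts 1/8 s, in which the tool goes at most 62.5 mm and 10.7 degrees, less where a joint would pass 70% of its speed; a pose out of reach is approached as far as the arm can. A call is refused whole if a number of a shift passes 62.5 or a number of a turn 10.7, either way. A call with a gripper value outside its range is refused whole. The fingers move at their own pace and stop on an object; "force" is the grip in N (left out, the last holds). Time passes only in rows, so rows that do not move let the fingers close. It gives the time, the measured TCP pose, the force, the opening and the grip force at its end, in the units of the state.
- get_obs(): the state, without advancing time (a new reading comes with each control period).
- get_image(name): name is "scene" or "side" or "wrist"; returns the picture (480x640x3 uint8, red, green, blue); there is no depth.
- get_calibration(name): a dict with "fx", "fy", "cx", "cy" (pixels), "dist_coeffs" ([k1, k2, p1, p2, k3] as OpenCV has them; the pictures are not rectified), "R" (3x3) and "t" (3): a world point X has camera coordinates R X + t; the wrist camera has in their place "mount" (4x4, takes a point from camera to tool coordinates, whose origin is the TCP and whose axes are the flange's). Camera axes: x right, y down, z forward; pixel columns grow to the right and rows downward; lengths in m; the calibration is good to about 2 mm. A picture is of the moment at which its call begins: read the wrist's pose just before it. get_calibration takes no time and is no camera call.
- finish_job(): hands the job in; it is judged then, once.
The state is a dict: "t": time; "q": joint angles; "dq": joint speeds; "effort": joint torques, N m; "tool_pos": TCP position; "tool_rot": TCP orientation; "contact_force": force on the tool from outside, world axes, zero at the start; "wrist_torque": the same for the moment, N m; "opening": finger opening in m; "grip_force": force on a finger pad.
Only numpy, scipy, OpenCV 4.12 (cv2) and the standard library are available. Lean on these libraries where they do the work, as an engineer would, in place of code of your own. Each camera call takes 0.05 s, during which the arm holds its last target. There are 200 camera calls.

TASK

On the desk stands a hand press with a brass nameplate lying loose in its bed. Slide the clamp jaw, by the upright handle at the end of its bar, until the plate is squeezed snugly between the jaw and the fixed stop; then, leaving the jaw shut, push the round knob on top of the press down against its spring until the top of the knob is level with the tops of the two gauge pins beside it, and hold it there: finish while still pressing the knob at that height, not released and not bottomed out. Leave the other things on the desk where they are.

Things in the scene. Friction and masses are not known exactly. Their poses are not given: they have to be found in the camera images.
- press: Dark steel hand press fixed to the desk; place and yaw vary. Origin on the die's vertical axis at desk height; y from the jaw's handle to the fixed stop and the column behind it, z up, x to the far side. In mm: base x -70..70, y -250..125, 26 high; bed top z 30; column x -35..35, y 65..115, up to z 125; head under the knob x -20..20, y -45..90, z 90..125. Open at its two x sides.
- stop_face (a point): Middle of the fixed stop's face that the plate is clamped against, at press (0, 25, 32.5) mm. The stop is a bar along press x, 80 mm long, z 30..50 mm.
- pin_top (a point): Top centre of the gauge pin on the handle side, at press (0, -34, 155) mm. Two steel pins, 8 mm across, standing 30 mm out of the head at y -34 and +34 mm, tops at z 155 mm.
- jaw (a joint): Travel of the clamp jaw in m along press +y; 0 is fully open, larger is nearer the fixed stop. It starts between 0 and 0.02. It closes squarely on the 50 mm plate at about 0.042 (end of its track 0.060). About 3 N of friction; no spring: it stays where it is left.
- handle_top (a point): Top centre of the jaw's upright black handle, a post 22 mm across with a rim 26 mm across in its top 15 mm, standing free from z 44 to 110 mm. It moves with the jaw: at press y = -192 mm + jaw travel, x = 0. Push it along press +y (from its -y side), or grip it.
- jaw_mid (a point): Middle of the jaw's clamping face, 32.5 mm above the desk, at press y = -67 mm + jaw travel; moves with joint jaw. The jaw block is 70 mm along x, z 31..49 mm, on the end of the flat bar that carries the handle.
- ram (a joint): Downward travel of ram and knob in m: 0 is up (rest), 0.028 the bottom stop; knob top level with the gauge pins at 0.020. A spring returns it to 0 when let go. The die touches the plate at about 0.014. Holding takes about 3 N at the start, 7 N at 0.014, 12 N at 0.020 (0.3 N/mm before the die touches, 0.8 N/mm after).
- knob_top (a point): Centre of the knob's flat top, at press (0, 0, 175) mm at rest; moves down with the ram. The black round knob is 44 mm across and 18 mm thick.
- die: Steel die block 40 x 30 x 18 mm under the ram, on a cushion spring; its underside is 49 mm above the desk at rest and meets the plate as the ram goes down. Its origin is on the die's axis, 49 mm below its underside.
- plate: Brass nameplate 70 (x) x 50 (y) x 5 mm, lying loose on the bed under the die, a little askew and off the stop. Origin: centre of its underside. Clamped, its centre is at y = 0 in the press frame.
- spare_plate: Bystander: spare brass plate 70 x 50 x 5 mm lying flat on the desk in front (-x) of the press, at its +y end. Origin: centre of its underside.
- screwdriver: Bystander: screwdriver 160 mm long with a wooden handle, lying on the desk in front (-x) of the press, at its -y end.
- pen_cup: Bystander: brass cup 72 mm across, 95 mm high. Origin: centre of its underside.
- mug: Bystander: white mug 80 mm across, 90 mm high. Origin: centre of its underside.
- jar: Bystander: small closed amber jar 56 mm across, 60 mm high. Origin: centre of its underside.
- stapler: Bystander: black desk stapler 150 x 36 mm, 55 mm high. Origin: centre of its underside.
- notebook: Bystander: closed brown notebook 140 x 200 x 22 mm. Origin: centre of its underside.
There are look-alikes about, which are no part of the job. Leave any orange or white look-alike of the plate alone.

How it is judged:
On the way, in this order (a step that is already met when the one before it is completed fails the run):
1. the jaw squeezes the plate against the fixed stop: jaw within 2 mm of shut and pressing on the plate with over 2 N (value of joint jaw between 0.04 and 0.045 m and contact force between jaw and plate above 2 N), for 0.2 s.
2. with the jaw still shut, the knob is held level with the gauge pins (travel 17 to 23 mm), the die bearing on the plate (value of joint jaw between 0.04 and 0.045 m and value of joint ram between 0.017 and 0.023 m and contact force between die and plate above 1 N), for 0.5 s.
At the end, for the whole second after the job is handed in: In the last second the fingers press the knob (over 4 N) and hold it still, its top within 3 mm of the gauge pins' tops (travel 17 to 23 mm), the die on the plate with over 1 N; jaw within 2 mm of shut, plate square within 0.05 rad and centred within 2.5 mm (all of step 2 and contact force between the fingers and ram above 4 N and velocity of joint ram between -0.01 and 0.01 m/s and y of plate in the frame of press between -0.0025 and 0.0025 m and angle between the x axis of plate and the x axis of press, either way round below 0.05 rad); the arm keeps its last pose, push and grip.
It fails at once if a bystander is moved more than 30 mm (distance of any of spare_plate, screwdriver, pen_cup, mug, jar, stapler, notebook from where it was at the start of the episode above 0.03 m).
It also fails if it takes over 43 s, if anything falls off the work surface, if the arm or the gripper's body presses on something with over 40 N, if the wrist force passes 120 N, or if a joint passes its speed limit or range.

## Working session

There is one attempt and no reset: what is moved stays moved. The work goes in short steps, Python scripts to look and compute and a tool call to move; the robot and the scene stay as the last step left them, time stands still between calls to the robot, and variables do not carry over. Pictures are saved under pics/ and viewed, at most 10 in all, crops included, and the job is handed in when it is done.

Besides the shell and the picture viewer there is one more tool, called as name([rows], argument=value, ...), one row to a line, values as JSON. servo_tool: Moves the arm, as the interface text tells. Its arguments: {"type":"object","properties":{"increments":{"type":"array"},"force":{"type":"number"}},"required":["increments"]}

```bash
mkdir -p pics; python3 - <<'E'
from station import *
import cv2
for n in("scene","side"):
    cv2.imwrite(f"pics/{n}0.png",get_image(n)[:,:,::-1]); c=get_calibration(n); print(n,c)
print(get_calibration("wrist")); print(get_obs())
E
```

```text
scene {'fx': 476.744147768318, 'fy': 476.744147768318, 'cx': 320.57063211659, 'cy': 237.52712109255646, 'dist_coeffs': array([-0.0502363,  0.       ,  0.       ,  0.       ,  0.       ]), 'R': array([[-0.63581119,  0.77181653, -0.00658558],
       [ 0.5559238 ,  0.45200965, -0.697593  ],
       [-0.53543707, -0.44719852, -0.71646398]]), 't': array([ 0.35176475, -0.2003334 ,  1.51801197])}
side {'fx': 448.4762016773299, 'fy': 448.4762016773299, 'cx': 316.36197039224066, 'cy': 235.2986516497753, 'dist_coeffs': array([-0.04840351,  0.        ,  0.        ,  0.        ,  0.        ]), 'R': array([[-7.62781334e-01, -6.46656477e-01,  1.91388497e-04],
       [-4.89347063e-01,  5.77029182e-01, -6.53893550e-01],
       [ 4.22734063e-01, -4.98871450e-01, -7.56586537e-01]]), 't': array([0.41821216, 0.34708582, 0.95816258])}
{'fx': 352.6970553441777, 'fy': 352.6970553441777, 'cx': 323.5349457800202, 'cy': 241.78277804342426, 'dist_coeffs': array([0.02217823, 0.        , 0.        , 0.        , 0.        ]), 'mount': array([[ 4.61190367e-04, -9.60460199e-01, -2.78416942e-01,
         6.92456700e-
[... 234 characters left out ...]
         1.00000000e+00]])}
{'t': 0.1, 'q': array([-1.31498860e+00,  5.32865856e-02,  1.61416212e+00, -1.38463775e-05,
        1.47603364e+00, -1.18987495e-01]), 'dq': array([-0.00189176, -0.00048082, -0.00275878, -0.00059914,  0.00086332,
       -0.00092448]), 'effort': array([ 4.47113280e-04, -3.94900990e+01, -3.71363389e+01, -1.27282310e-04,
        3.92319736e-03,  3.27748388e-06]), 'tool_pos': array([ 0.22865863, -0.58105179,  0.23018537]), 'tool_rot': array([-3.08473916e+00, -5.84938185e-01,  2.24369454e-04]), 'contact_force': array([ 0.79971487,  0.26848291, -0.70904491]), 'wrist_torque': array([-0.03028107,  0.00888473, -0.00320521]), 'grip_force': 0.0, 'opening': 0.0851661800853141}
```

View pics/scene0.png

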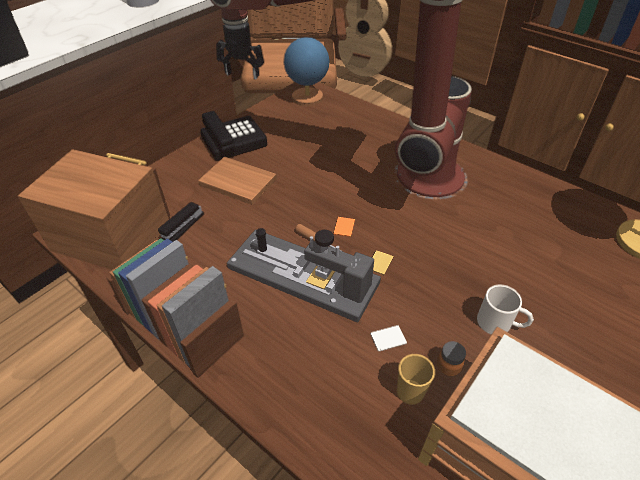

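View pics/side0.png

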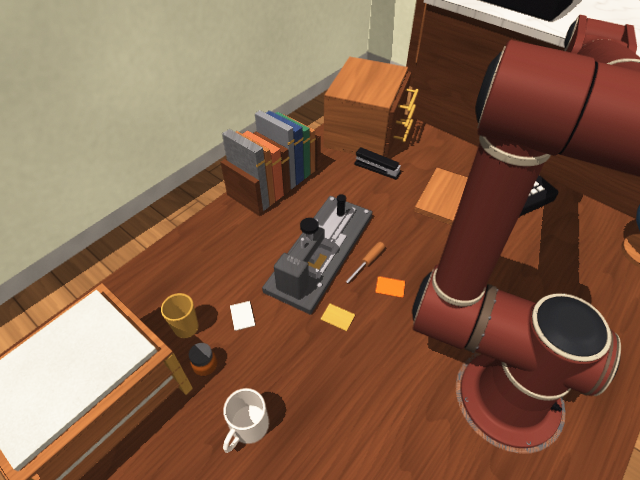

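The scene view shows the press with its handle top near (261,232) and its knob near (323,237). In the side view they are near (341,198) and (309,225). The handle is the only black post on the bar and the knob the only disc on the head. Possible confusions are the jar lid at scene (453,350), the stapler (180,220), the orange plate (344,226) and the white plate (389,338). I'll take close crops of the press.

```bash
python3 - <<'E'
import cv2,numpy as np
a=cv2.imread("pics/scene0.png")[215:325,220:390]; b=cv2.imread("pics/side0.png")[185:315,255:380]
a=cv2.resize(a,None,fx=4.7,fy=4.7,interpolation=cv2.INTER_CUBIC); b=cv2.resize(b,None,fx=4.6,fy=4.6,interpolation=cv2.INTER_CUBIC)
cv2.imwrite("pics/a.png",a);cv2.imwrite("pics/b.png",b)
E
```

```text
(no output)
```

View pics/a.png

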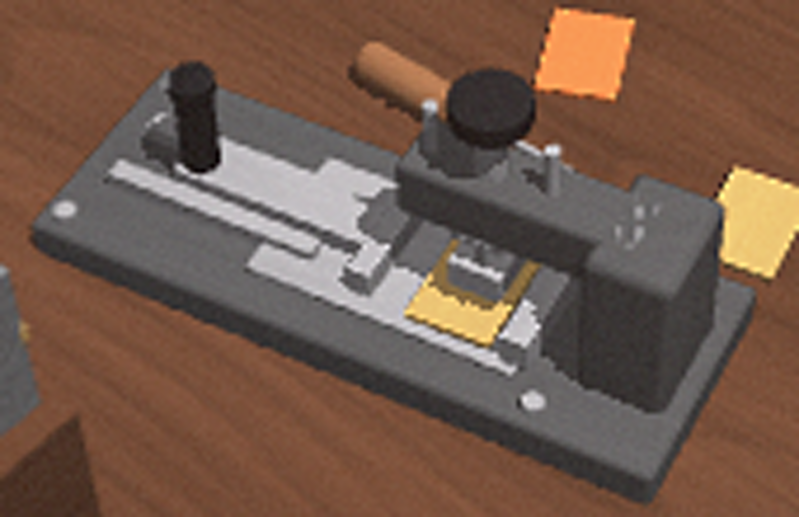

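View pics/b.png

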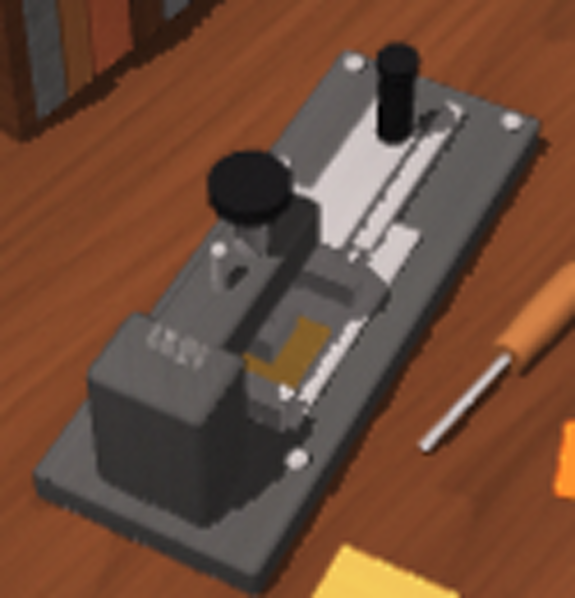

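Crop a: knob top centre (490,99), handle top (193,77), pin tops (430,104) and (552,150). Crop b: knob (250,182), handle (398,58), +y pin (218,248). The spare plate and screwdriver lie on the robot's side, so press +x points away from the robot.

```bash
cat > h.py <<'E'
import numpy as np,cv2
from station import *
from scipy.optimize import least_squares
def proj(X,c): return cv2.projectPoints(np.atleast_2d(X).astype(float),cv2.Rodrigues(c["R"])[0],c["t"],np.array([[c["fx"],0,c["cx"]],[0,c["fy"],c["cy"]],[0,0,1]]),c["dist_coeffs"])[0][:,0]
def p2w(P,x,y,yaw):
    P=np.atleast_2d(P).astype(float);c,s=np.cos(yaw),np.sin(yaw)
    return np.c_[x+c*P[:,0]-s*P[:,1],y+s*P[:,0]+c*P[:,1],P[:,2]]
def wcal(o):
    m=get_calibration("wrist");T=np.eye(4);T[:3,:3]=cv2.Rodrigues(o["tool_rot"])[0];T[:3,3]=o["tool_pos"]
    W=np.linalg.inv(T@m["mount"]);m["R"]=W[:3,:3];m["t"]=W[:3,3];return m
E
python3 - <<'E'
from h import *
cs,cd=get_calibration("scene"),get_calibration("side")
A=lambda u,v:(220+(u+.5)/4.7-.5,215+(v+.5)/4.7-.5)
B=lambda u,v:(255+(u+.5)/4.6-.5,185+(v+.5)/4.6-.5)
# independent triangulation
for n,a,b in(("knob",A(490,99),B(250,182)),("handle",A(193,77),B(398,58)),("pin+",A(552,150),B(218,248))):
    r=least_squares(lambda X:np.r_[proj(X,cs)[0]-a,proj(X,cd)[0]-b],[.5,-.2,.1]);print(n,r.x.round(4),r.fun.round(2))
P=[(0,0,.175),(0,-.034,.155),(0,.034,.155),(.035,.115,.125),(-.035,.115,.125),(.07,.125,0),(.07,-.25,0)]
a=[A(490,99),A(430,104),A(552,150),A(660,298),A(722,205),A(648,502),A(36,240)]
Q=[(0,0,.175),(0,.034,.155),(-.07,.125,0)];b=[B(250,182),B(218,248),B(258,592)]
ha,hb=A(193,77),B(398,58)
def f(v):
    x,y,w,j=v;h=(0,-.192+j,.11)
    return np.r_[(proj(p2w(P+[h],x,y,w),cs)-np.array(a+[ha])).ravel(),(proj(p2w(Q+[h],x,y,w),cd)-np.array(b+[hb])).ravel()]
r=least_squares(f,[.5,-.2,2.,.01],loss="soft_l1");
for w0 in(-2,-1,0,1,3):
    q=least_squares(f,[.5,-.2,w0,.01],loss="soft_l1")
    if q.cost<r.cost:r=q
print(r.x.round(4),r.cost,f(r.x).reshape(-1,2).round(1).tolist())
E
```

```text
knob [0.5566 0.0155 0.1705] [ 0.5   0.63  0.47 -0.68]
handle [ 0.5943 -0.159   0.1052] [ 0.35  0.49  0.34 -0.55]
pin+ [0.5502 0.0487 0.152 ] [ 0.33  0.39  0.31 -0.43]
[0.5582 0.015  0.2021 0.0171] 8.979530267516715 [[-0.1, -0.5], [-0.2, -0.3], [-0.1, -0.3], [2.1, -0.2], [1.4, -1.1], [-0.6, 1.6], [0.1, 1.7], [1.2, -0.6], [0.1, -2.4], [0.0, -1.6], [-0.9, 0.2], [0.1, -1.2]]
```

Triangulated heights (knob 171 mm, handle 105 mm, pin 152 mm) match the text within calibration error. The fit puts the press at about (0.558, 0.015), yaw 0.205, jaw at about 15 mm. I'll close the fingers, turn the tool to the press axes and move to the −y side of the handle, staying high.

servo_tool([
  [0,0,0,0,9.7],
  [0,40,-26,0,0],
  [0,40,-26,0,0],
  [0,40,-26,0,0],
  [0,40,-26,0,0],
  [0,40,-26,0,0],
  [0,40,-26,0,0],
  [0,40,-26,0,0],
  [0,40,-26,0,0],
  [0,40,-26,0,0],
  [0,40,-26,0,0],
  [0,42,-24,0,0],
], force=60)

```text
t: 1.6
tool_pos: [0.6042, -0.212, 0.2307]
tool_rot: [-3.125, -0.322, 0.001]
contact_force: [0.6, -1.4, -0.0]
opening: 0.0001
grip_force: 0.0
```

```bash
python3 - <<'E'
from h import *
o=get_obs();c=wcal(o);print(o["tool_pos"],o["tool_rot"],o["opening"],o["contact_force"],o["t"])
im=get_image("wrist")[:,:,::-1];cv2.imwrite("pics/w1.png",im)
for j in(.0135,.017):print(proj(p2w([(0,-.192+j,.11),(0,0,.175),(0,-.034,.155),(0,0.034,.155)],.5575,.015,.205),c).round(1).tolist())
E
```

```text
[ 0.60423418 -0.21196769  0.23072213] [-3.12466052e+00 -3.22287010e-01  1.20978324e-03] 9.40143199976443e-05 [ 0.56377291 -1.40110544 -0.02030331] 1.6
[[255.7, 231.7], [-74.0, 259.3], [16.1, 249.0], [-95.5, 249.0]]
[[251.2, 231.7], [-74.0, 259.3], [16.1, 249.0], [-95.5, 249.0]]
```

View pics/w1.png

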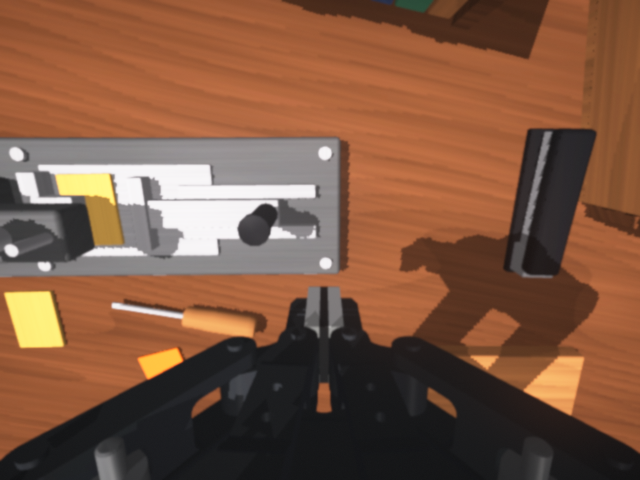

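The wrist view shows the handle top at (252,232), which matches the prediction for jaw ≈ 16.5 mm. The yaw also looks right, since the base edges are level. The stapler (550,200) is clear. Next is the descent and approach.

servo_tool([
  [0,0,0,37,0],
  [0,0,0,37,0],
  [0,0,0,37,0],
  [0,0,0,37,0],
  [0,0,-8,0,0],
  [0,0,-8,0,0],
  [0,0,-5,0,0],
  [0,0,-5,0,0],
  [0,0,-5,0,0],
  [0,0,-4,0,0],
  [0,0,-4,0,0],
])

```text
t: 3.02
tool_pos: [0.5963, -0.1757, 0.0843]
tool_rot: [3.123, 0.322, 0.003]
contact_force: [1.9, -3.1, 3.3]
opening: 0.0001
grip_force: 1.6
```

Contact at about 3 N means the jaw is sliding. I'll keep pushing gently.

servo_tool([
  [0,0,-3,0,0],
  [0,0,-3,0,0],
  [0,0,-3,0,0],
  [0,0,-2,0,0],
])

```text
t: 3.52
tool_pos: [0.5934, -0.1642, 0.0833]
tool_rot: [-3.125, -0.322, -0.0]
contact_force: [2.0, -3.6, 2.2]
opening: 0.0
grip_force: 1.9
```

servo_tool([
  [0,0,-2,0,0],
  [0,0,-2,0,0],
])

```text
t: 3.78
tool_pos: [0.5926, -0.1606, 0.0833]
tool_rot: [3.125, 0.322, 0.0]
contact_force: [1.8, -3.2, 2.1]
opening: -0.0001
grip_force: 2.1
```

servo_tool([
  [0,0,-1,0,0],
  [0,0,-1,0,0],
])

```text
t: 4.03
tool_pos: [0.5922, -0.1586, 0.0833]
tool_rot: [3.125, 0.322, 0.0]
contact_force: [2.3, -4.1, 2.4]
opening: -0.0
grip_force: 2.0
```

```bash
python3 - <<'E'
from h import *
a=get_image("scene")[215:325,220:390,::-1]; b=get_image("side")[185:315,255:380,::-1]
k=dict(fx=3.4,fy=3.4,interpolation=cv2.INTER_CUBIC)
a=cv2.resize(a,None,**k);b=cv2.resize(b,None,fx=1.7,fy=2.876,interpolation=cv2.INTER_CUBIC)
cv2.imwrite("pics/c.png",np.hstack([a,b[:a.shape[0]]]))
o=get_obs();print(o["tool_pos"],o["contact_force"],o["t"])
E
```

```text
[ 0.59214101 -0.1584552   0.08333247] [ 1.5830978  -2.54178918  3.35491104] 4.125
```

servo_tool([
  [0,0,-1,0,0],
  [0,0,-1,0,0],
])

```text
t: 4.38
tool_pos: [0.5917, -0.1566, 0.0833]
tool_rot: [3.125, 0.322, 0.0]
contact_force: [2.1, -3.7, 2.1]
opening: 0.0001
grip_force: 2.1
```

servo_tool([
  [0,0,-1,0,0],
  [0,0,-1,0,0],
])

```text
t: 4.62
tool_pos: [0.5916, -0.1561, 0.0835]
tool_rot: [3.122, 0.322, 0.001]
contact_force: [3.3, -10.2, 0.1]
opening: -0.0003
grip_force: 5.2
```

servo_tool([
  [0,0,-1,0,0],
  [0,0,-1,0,0],
])

```text
t: 4.88
tool_pos: [0.5916, -0.1559, 0.0836]
tool_rot: [3.118, 0.321, 0.003]
contact_force: [5.1, -15.2, -2.0]
opening: 0.0003
grip_force: 8.0
```

The force has risen to 15 N with no further travel, so the plate is squeezed. I'll hold it a moment and check.

servo_tool([
  [0,0,-1,0,0],
  [0,0,-1,0,0],
  [0,0,0,0,0],
  [0,0,0,0,0],
])

```text
t: 5.38
tool_pos: [0.5916, -0.1559, 0.0837]
tool_rot: [3.115, 0.32, 0.005]
contact_force: [7.0, -19.2, -3.0]
opening: -0.0
grip_force: 10.0
```

```bash
python3 - <<'E'
from h import *
s=get_image("scene")[:,:,::-1]
a=cv2.resize(s[215:325,220:390],None,fx=4.7,fy=4.7,interpolation=cv2.INTER_CUBIC)
cv2.imwrite("pics/d.png",a)
o=get_obs();print(o["tool_pos"],o["contact_force"],o["t"])
P=[(0,-.192+.042,.11),(-.035,-.025,.035),(.035,-.025,.035),(.035,.025,.035),(.035,-.025,.049),(.035,.025,.05)]
q=proj(p2w(P,.5575,.015,.205),get_calibration("scene"));print(((q-[220,215]+.5)*4.7-.5).round().tolist())
E
```

```text
[ 0.5916091  -0.15582126  0.0836597 ] [  6.67820828 -19.85338345  -3.52511336] 5.425
[[239.0, 89.0], [480.0, 221.0], [418.0, 310.0], [503.0, 345.0], [417.0, 293.0], [503.0, 326.0]]
```

View pics/d.png

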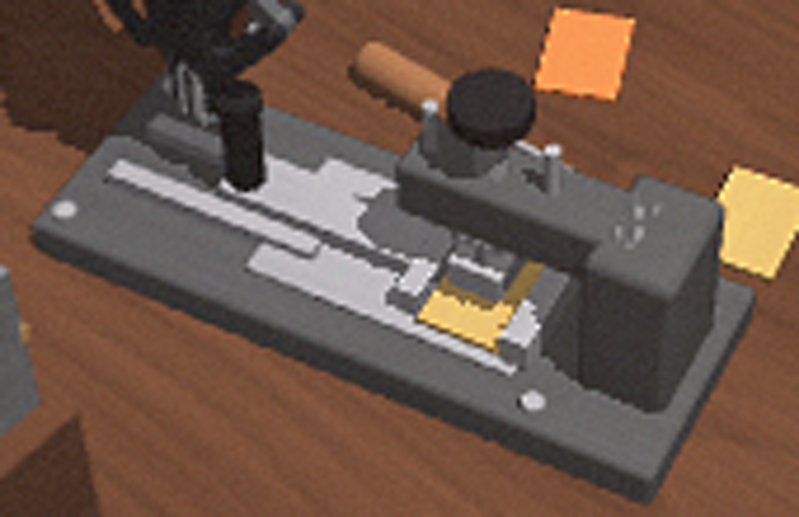

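The plate lies square between jaw and stop (crop: jaw edge at (418,300), stop at (515,330)). Next: back off, rise and go above the knob.

servo_tool([
  [0,0,10,0,0],
  [0,0,10,0,0],
  [0,0,0,-50,0],
  [0,0,0,-50,0],
  [0,0,0,-50,0],
  [0,0,-40,0,0],
  [0,0,-40,0,0],
  [0,0,-40,0,0],
  [0,0,-40,0,0],
  [0,0,-28,0,0],
  [0,0,0,0,0],
])

```text
t: 6.8
tool_pos: [0.5552, 0.0158, 0.2325]
tool_rot: [-3.123, -0.327, 0.003]
contact_force: [-0.1, -0.8, 0.2]
opening: 0.0001
grip_force: 0.0
```

```bash
python3 - <<'E'
from h import *
o=get_obs();c=wcal(o);print(o["tool_pos"],o["tool_rot"],o["contact_force"],o["t"])
cv2.imwrite("pics/w2.png",get_image("wrist")[:,:,::-1])
P=[(0,0,.175),(0,-.034,.155),(0,0.034,.155),(.022,0,.175),(0,.022,.175),(-.022,0,.175)]
print(proj(p2w(P,.5575,.015,.205),c).round(1).tolist())
print(proj(o["tool_pos"],c))
E
```

```text
[0.55518069 0.0157613  0.23250583] [-3.12318583 -0.32747349  0.00326726] [-0.07321713 -0.82742786  0.23798003] 6.8
[[327.0, 255.6], [378.8, 246.1], [274.8, 245.6], [327.3, 219.7], [290.4, 255.4], [326.8, 289.4]]
[[325.36340061 301.14271786]]
```

View pics/w2.png

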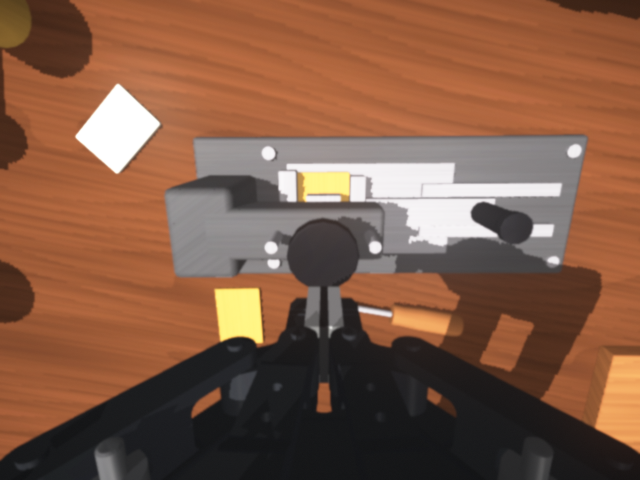

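The knob is centred at (323,254) and the pins at (271,248) and (375,247). That lines up with the tool to about 1 mm in y and 2 mm in x. I'll shift 2 mm and descend.

servo_tool([
  [0,2,0,20,0],
  [0,0,0,20,0],
  [0,0,0,10,0],
  [0,0,0,4,0],
  [0,0,0,4,0],
  [0,0,0,4,0],
  [0,0,0,4,0],
  [0,0,0,4,0],
  [0,0,0,0,0],
])

```text
t: 7.98
tool_pos: [0.5585, 0.014, 0.1643]
tool_rot: [3.124, 0.322, 0.002]
contact_force: [-3.1, 0.1, 6.3]
opening: -0.0001
grip_force: 3.2
```

servo_tool([
  [0,0,0,3,0],
  [0,0,0,3,0],
  [0,0,0,3,0],
  [0,0,0,1,0],
  [0,0,0,0,0],
  [0,0,0,0,0],
])

```text
t: 8.72
tool_pos: [0.5586, 0.014, 0.156]
tool_rot: [3.124, 0.322, 0.001]
contact_force: [-6.3, -0.3, 12.5]
opening: -0.0001
grip_force: 6.0
```

Travel is about 19–20 mm by height and 12.5 N by force, and the two agree. I'll hold, then check the levels and the jaw.

servo_tool([
  [0,0,0,0,0],
  [0,0,0,0,0],
  [0,0,0,0,0],
  [0,0,0,0,0],
  [0,0,0,0,0],
  [0,0,0,0,0],
])

```text
t: 9.48
tool_pos: [0.5586, 0.014, 0.156]
tool_rot: [3.124, 0.322, 0.002]
contact_force: [-5.5, -1.2, 11.9]
opening: 0.0001
grip_force: 6.0
```

```bash
python3 - <<'E'
from h import *
a=get_image("scene")[215:325,220:390,::-1]
cv2.imwrite("pics/e.png",cv2.resize(a,None,fx=4.7,fy=4.7,interpolation=cv2.INTER_CUBIC))
o=get_obs();print(o["tool_pos"],o["contact_force"],o["t"])
E
```

```text
[0.55858859 0.01398059 0.15597122] [-7.20909694 -0.46837929 12.02121994] 9.525
```

View pics/e.png

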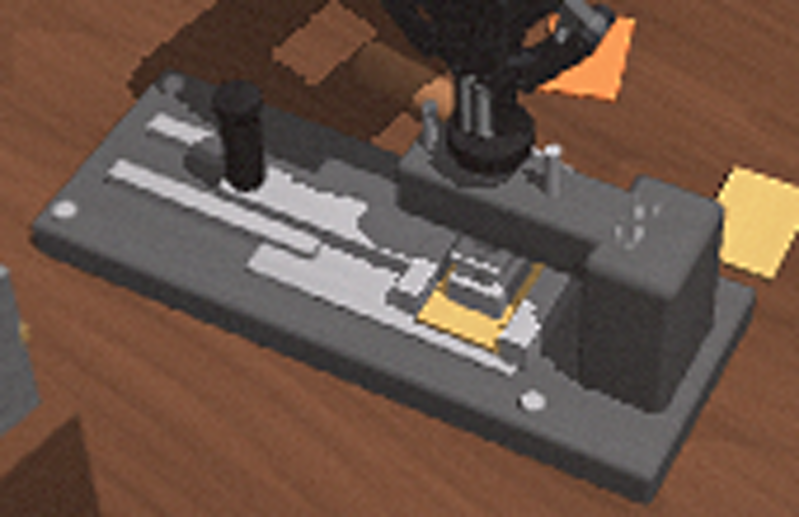

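The jaw is shut and the plate is square. The die bears on the plate, and the knob top is level with the pins. Handing in.

```bash
python3 -c "
from station import *
print(finish_job())"
```

```text
the job is handed in; nothing more can be done
None
```

The job is handed in: the plate is clamped square against the stop, and the fingers are holding the knob level with the gauge pins at about 12 N (travel about 19–20 mm). It took about 9.5 s, and no pass/fail verdict came back.

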